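# Check a coated coupon with a spring-tip thickness gauge

## Task

Lay the metal test coupon, ringed target up, squarely on the thicker steel reference block of the same outline, edges flush, and let go. Then take the thickness gauge out of its stand and, holding it upright, press its spring tip lightly on the centre of the ringed target until the tip is pushed about half-way in; never press hard. Finish while holding the gauge there, with the gauge in the gripper, and leave the block and the other things on the bench where they are.

Things in the scene. Friction and masses are not known exactly. Their poses are not given: they have to be found in the camera images.
- coupon_center (a point): centre of the test coupon, a bare aluminium plate 80 x 50 x 12 mm, 0.13 kg, starting flat on the bench with the target up; x runs along its 80 mm length, y along its 50 mm width, z up; half-way up, i.e. 6 mm above its underside. Any end may go at either end of the block
- spot (a point): centre of the ringed target (15 mm ring with a dot) engraved on the coupon's upper face, 22 mm from the coupon's centre towards its +x end, on its long centre line
- coupon: the same test coupon; origin at the centre of its underside, axes as coupon_center
- ref_block: reference block, plain steel without any mark, 80 x 50 x 25 mm, 0.8 kg, loose on the bench; origin at the centre of its underside, x along its 80 mm length, y along its width, z up
- block_top (a point): centre of the reference block's upper face, 25 mm above the bench. Coupon, block and stand stand in a row along the front of the bench (x 0.42 to 0.50, y -0.29 to 0.24), in any order; behind the middle of the row is a fixed monitor box, 200 mm high, from x = 0.54 and y = -0.12 to 0.12, with a power unit at its left: carry things across in front of it, higher than the gauge (its top is 130 mm above the bench in the stand)
- gauge_stand: fixed gauge stand: a 56 mm square block on a 70 mm square base plate, its top 65 mm above the bench, with an upright 24 mm through bore at its centre; origin under its centre
- gauge: thickness gauge, 0.13 kg, round and upright; origin at the lower rim of its steel nose, z up along its axis. Nose 18 mm across from 0 to 45 mm up, black flange 34 mm across from 45 to 50 mm (hangs on the stand's top by it), grey barrel 24 mm across from 50 to 105 mm (the part to grip), black cap to 110 mm
- gauge_grip (a point): middle of the gauge's grey barrel on its axis, 78 mm above the nose's lower rim and 90 mm above the free tip; its z runs up the gauge's axis. The barrel reaches 27 mm above and 28 mm below this point. To clear the stand the gauge must be lifted 60 mm
- tip_point (a point): end of the gauge's spring tip, a steel pin 7 mm across with a round end that stands out 12 mm below the nose when free; z up along the gauge
- gauge_tip (a joint): how far the gauge's spring tip is pushed in, 0 (free) to 0.012 m (at its stop). The spring gives 1.2 N at the start of the travel and 300 N/m more: 3 N half-way, 4.8 N at the stop
- spanner: bystander: silvery open-ended spanner lying flat, 160 mm long, 8 mm high; origin under its middle
- pot: bystander: round pale pot with a lid, 53 mm across, 30 mm high; origin under its centre
- reagent_3: bystander: white reagent bottle with screw cap, 45 mm across, 106 mm high; origin under its centre
- beaker_0: bystander: empty beaker, 65 mm across, 78 mm high; origin under its centre
- tube_50ml_1: bystander: capped standing centrifuge tube, 34 mm across, 114 mm high; origin under its centre
Things that resemble listed ones, but are neither listed nor needed, are in the scene too. What is shaped like the gauge but red is not meant.

How it is judged:
On the way, in this order (a step that is already met when the one before it is completed fails the run):
1. the coupon lies squarely on the reference block, target up, and has been let go (x of coupon_center in the frame of ref_block between -0.005 and 0.005 m and y of coupon_center in the frame of ref_block between -0.005 and 0.005 m and z of coupon_center in the frame of ref_block between 0.029 and 0.033 m and angle between the x axis of coupon_center and the x axis of ref_block, either way round below 0.1 rad and angle between each of coupon_center, ref_block's own z axis and vertical below 0.06 rad and contact force between each of the arm, the fingers and coupon below 0.2 N and linear speed of coupon below 0.02 m/s), for 0.2 s.
2. the gauge has been lifted clear of its stand by the gripper (height (world z) of tip_point above 0.05 m and contact force between the fingers and gauge above 1 N and contact force between gauge and gauge_stand below 0.1 N), for 0.1 s.
At the end, for the whole second after the job is handed in: Coupon flat on the block, target up, within 5 mm and 0.1 rad. The gripper alone holds the gauge upright within 6 degrees, its tip within 6 mm of the target centre, pushed in 2 to 10 mm at 1 to 8 N; gauge and hand otherwise touch neither coupon, block nor stand; all still (x of coupon_center in the frame of ref_block between -0.005 and 0.005 m and y of coupon_center in the frame of ref_block between -0.005 and 0.005 m and z of coupon_center in the frame of ref_block between 0.029 and 0.033 m and angle between the x axis of coupon_center and the x axis of ref_block, either way round below 0.1 rad and angle between each of coupon_center, ref_block's own z axis and vertical below 0.06 rad and distance between tip_point and spot below 0.006 m and angle between gauge_grip's own z axis and vertical below 0.105 rad and height (world z) of gauge_grip above 0.1 m and value of joint gauge_tip between 0.002 and 0.01 m and contact force between gauge and coupon between 1 and 8 N and contact force between the fingers and gauge above 1 N and contact force between each of the fingers, the arm and coupon below 0.2 N and contact force between gauge and ref_block below 0.1 N and contact force between gauge and gauge_stand below 0.1 N and linear speed of each of gauge, coupon below 0.01 m/s and contact force between each of the arm, the fingers and ref_block below 0.2 N); the arm keeps its last pose, push and grip.
It fails at once if the gauge is pressed hard on the coupon (over 15 N) (contact force between gauge and coupon above 15 N).
It fails at once if the reference block is shifted by more than 25 mm (distance of ref_block from where it was at the start of the episode above 0.025 m).
It fails at once if a bystander is shifted by more than 30 mm (distance of any of spanner, pot, reagent_3, beaker_0, tube_50ml_1 from where it was at the start of the episode above 0.03 m).
It also fails if it takes over 69 s, if anything falls off the work surface, if the arm or the gripper's body presses on something with over 40 N, if the wrist force passes 120 N, or if a joint passes its speed limit or range.

## Robot

A 7-joint arm with a two-finger parallel gripper is mounted at the origin on a cart in front of the work surface, level with it; the furniture and walls round the work are solid. World frame = base frame: x ahead of the robot, y to its left, z up, the work surface at z = 0. Lengths are in m, angles in rad, forces in N, time in s.
With the tool pointing down it reaches from about 0.425 to 0.875 m from the base axis. Payload 4.7 kg.
Tool frame: the origin (TCP) lies midway between the tips of the shut fingers; the grasp point (between the pads) lies 19 mm behind it; z points along the fingers, y is the line along which they close (so a half turn about z gives the same grasp; the last joint's range is limited). The gripper opens to 87 mm and grips with 3 to 60 N. Pads are 19 mm wide; open, the fingers measure 117 mm over their backs; the gripper's body (75 mm by 190 mm) begins 51 mm behind the grasp point.
Start: joints at [1.203, 0.321, -0.07, 1.45, 0.023, 1.371, -0.057], TCP at [0.242, -0.603, 0.223] pointing down, gripper open.
Joint ranges: [-2.86, 2.86], [-0.3, 2.09], [-1.38, 1.24], [0.06, 2.45], [-1.56, 4.7], [0.09, 2.05], [-2.69, 2.69]. Speed limits (rad/s): [2.57, 2.57, 3.14, 3.14, 3.14, 3.14, 3.14].

## Interface

Orientations are given as a rotation vector (axis times angle).
In Python, from bench import ctrl, get_image, calibration gives the robot as it stands.
- The arm moves only by the tool apply_moves, never from a script. Its arguments are lists of equal length, an entry for each row: "dp": the shift along the tool's x, y, z in m, a list of three; "twist": the turn, a rotation vector about the tool's x, y, z in rad, a list of three; "fingers": the closure, from 0 (fully open) to 1 (shut). In form: {"dp": [[dx, dy, dz], ...], "twist": [[ax, ay, az], ...], "fingers": [fingers, ...]}. A call has 1 to 10 rows; each row shifts and turns the commanded pose from where the row before left it, along the tool's axes as they then stand; what a row does not reach is not made up. A row lasts 1/10 s, in which the tool goes at most 50 mm and 8.59 degrees, less where a joint would pass 70% of its speed; a pose out of reach is approached as far as the arm can. A call is refused whole if a number of a shift passes 0.05 or a number of a turn 0.15, either way. A call with a gripper value outside its range is refused whole. The fingers move at their own pace and stop on an object; "newtons" is the grip in N (left out, the last holds). Time passes only in rows, so rows that do not move let the fingers close. It gives the time, the measured TCP pose, the force, the opening and the grip force at its end, in the units of the state.
- ctrl.get_state(): the state, without advancing time (a new reading comes with each control period).
- get_image(name): name is "scene" or "top" or "wrist"; returns the picture (400x640x3 uint8, red, green, blue); there is no depth.
- calibration(name): a dict with "fx", "fy", "cx", "cy" (pixels), "k1" (the pictures are not rectified: a ray, as slopes to the right and down, at radius r is drawn at 1 + k1 r^2 times it, then the intrinsics apply), "eye" and "attitude" of the camera in the world; the wrist camera has in their place "hand_eye" (4x4, takes a point from camera to tool coordinates, whose origin is the TCP and whose axes are the flange's). Camera axes: x right, y up, looking along -z (the intrinsics and any distortion apply to the point x, -y, -z); pixel columns grow to the right and rows downward; lengths in m; the calibration is good to about 2 mm. A picture is of the moment at which its call begins: read the wrist's pose just before it. calibration takes no time and is no camera call.
- ctrl.close_job(): hands the job in; it is judged then, once.
The state is a dict: "time": time; "joint_positions": joint angles; "qd": joint speeds; "joint_torque": joint torques, N m; "position": TCP position; "tool_rot": TCP orientation; "ft_force": force on the tool from outside, world axes, zero at the start; "torque": the same for the moment, N m; "grip_width": opening from 0.0 (shut) to 1.0 (fully open); "grip_force": force on a finger pad.
Only numpy, scipy, OpenCV 4.12 (cv2) and the standard library are available. Lean on these libraries where they do the work, as an engineer would, in place of code of your own. Each camera call takes 0.05 s, during which the arm holds its last target. There are 200 camera calls.

## Working session

There is one attempt and no reset: what is moved stays moved. The work goes in short steps, Python scripts to look and compute and a tool call to move; the robot and the scene stay as the last step left them, time stands still between calls to the robot, and variables do not carry over. Pictures are saved under pics/ and viewed, at most 10 in all, crops included, and the job is handed in when it is done.

Besides the shell and the picture viewer there is one more tool, called by a JSON object that holds its "method" and its "body". apply_moves: Moves the arm, as the interface text tells. Its arguments: {"type":"object","properties":{"dp":{"type":"array"},"twist":{"type":"array"},"fingers":{"type":"array"},"newtons":{"type":"number"}},"required":["dp","twist","fingers"]}

```bash
mkdir -p pics; ls; cat > h.py <<'E'
import numpy as np, cv2
from bench import ctrl,get_image,calibration
from scipy.spatial.transform import Rotation as R
def cam(n,st=None):
    c=calibration(n)
    if n=='wrist':
        H=np.array(c['hand_eye']); Rt=R.from_rotvec(st['tool_rot']).as_matrix()
        return c,Rt@H[:3,3]+np.array(st['position']),Rt@H[:3,:3]
    a=np.array(c['attitude'],float)
    A=a if a.shape==(3,3) else (R.from_rotvec(a).as_matrix() if a.size==3 else R.from_quat(a).as_matrix())
    return c,np.array(c['eye']),A
def ray(n,px,st=None):
    c,e,A=cam(n,st); px=np.atleast_2d(np.array(px,float))
    K=np.array([[c['fx'],0,c['cx']],[0,c['fy'],c['cy']],[0,0,1]])
    u=cv2.undistortPoints(px[:,None],K,np.array([c['k1'],0,0,0,0.]))[:,0]
    return e,np.c_[u[:,0],-u[:,1],-np.ones(len(u))]@A.T
def plane(n,px,z,st=None):
    e,d=ray(n,px,st); return e+d*((z-e[2])/d[:,2])[:,None]
def proj(n,P,st=None):
    c,e,A=cam(n,st); q=(np.atleast_2d(P)-e)@A; x=q[:,0]/-q[:,2]; y=-q[:,1]/-q[:,2]
    s=1+c['k1']*(x*x+y*y); return np.c_[c['cx']+c['fx']*x*s,c['cy']+c['fy']*y*s]
def snap(n,f):
    st=ctrl.get_state(); im=get_image(n); cv2.imwrite('pics/'+f,im[:,:,::-1]); np.save('pics/'+f[:-4]+'.npy',im); return st,im
E
python3 - <<'E'
from h import *
for n in('scene','top','wrist'): print(n,calibration(n))
print(ctrl.get_state())
a=snap('top','t0.png')[1];b=snap('scene','s0.png')[1]
E
```

```text
pics
scene {'fx': 421.3518815210193, 'fy': 421.3518815210193, 'cx': 315.875939563434, 'cy': 199.82987269885055, 'k1': 0.019050436699214444, 'eye': array([ 0.03971162, -0.6012278 ,  0.60010983]), 'attitude': array([ 0.94927871, -0.33524777, -0.61574774])}
top {'fx': 395.7471766932011, 'fy': 395.7471766932011, 'cx': 324.8459678779755, 'cy': 195.7804386830074, 'k1': -0.07951492309702723, 'eye': array([0.4186837 , 0.00972652, 1.00446835]), 'attitude': array([ 0.08582424, -0.08150512, -1.56014975])}
wrist {'fx': 329.9005729054536, 'fy': 329.9005729054536, 'cx': 320.1486871816643, 'cy': 196.8902267253711, 'k1': -0.01207418243142585, 'hand_eye': array([[-1.45950554e-04,  9.52035085e-01,  3.05988848e-01,
         8.42427103e-02],
       [ 9.99999055e-01, -2.79277343e-04,  1.34590606e-03,
         4.79643851e-06],
       [ 1.36680554e-03,  3.05988756e-01, -9.52034145e-01,
        -1.62077998e-01],
       [ 0.00000000e+00,  0.00000000e+00,  0.00000000e+00,
         1.00000000e+00]])}
{'time': 0.0, 'joint_positions': array([ 1.20313121,  0.32181452, -0.07005693,  1.45167084,  0.02260068,
        1.3708024 , -0.05689986]), 'qd': array([-0.00069496,  0.00051817,  0.00013595,  0.00129842, -0.00036462,
        0.00088767,  0.00132671]), 'joint_torque': array([ 1.45265824e-05, -4.91295648e+01, -4.04059617e-01, -3.12526917e+01,
       -6.40310207e-02,  4.35569545e-02,  1.50228575e-04]), 'position': array([ 0.24189397, -0.60271646,  0.2214689 ]), 'tool_rot': array([-3.08271418e+00, -5.95695847e-01,  7.34328506e-04]), 'ft_force': array([-0.34847779, -0.60382363, -0.41816705]), 'torque': array([-0.01728849,  0.04936121, -0.00938234]), 'grip_force': 0.0, 'grip_width': 0.99815769935225}
```

View pics/t0.png

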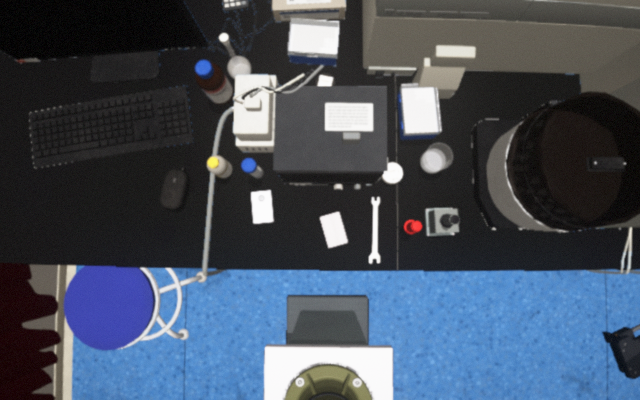

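View pics/s0.png

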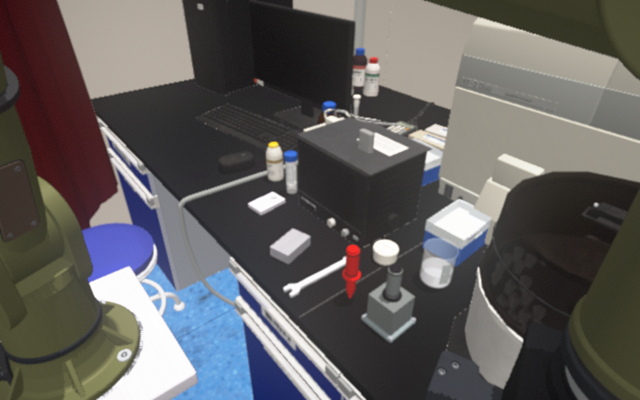

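The top view shows the coupon at (262,207), block at (334,230), spanner at (375,230), red decoy at (413,227) and stand with gauge at (442,222). The scene view agrees. Next I measure each of them.

```bash
python3 - <<'E'
from h import *
im=np.load('pics/t0.npy'); g=im.min(2)
def rect(box,z,th):
    x0,y0,x1,y1=box; m=(g[y0:y1,x0:x1]>th).astype(np.uint8)
    cs=cv2.findContours(m,0,cv2.CHAIN_APPROX_NONE)[0]; c=max(cs,key=cv2.contourArea)+np.array([x0,y0])
    r=cv2.minAreaRect(c.astype(np.float32)); p=plane('top',cv2.boxPoints(r),z)[:,:2]
    e=[p[1]-p[0],p[2]-p[1]]; L=max(e,key=np.linalg.norm)
    print(box,r,p.mean(0).round(4),[np.linalg.norm(v).round(4) for v in e],'ang',np.degrees(np.arctan2(L[1],L[0])).round(1))
rect((245,180,280,228),.012,120); rect((312,205,355,255),.025,120)
x=im[192:222,247:277].min(2); print(x[::2,::2])
print('stand base corners', plane('top',[[427,209],[459,208],[459,235],[427,235]],.065).round(3), plane('top',[[453,217]],.13))
st=ctrl.get_state(); print(R.from_rotvec(st['tool_rot']).as_matrix().round(3))
cv2.imwrite('pics/c.png',cv2.resize(im[185:260,240:480,::-1],None,fx=3.3,fy=3.3,interpolation=2))
E
```

```text
(245, 180, 280, 228) ((261.65521240234375, 206.36207580566406), (33.052101135253906, 21.010507583618164), 85.2363510131836) [0.4969 0.1721] [np.float64(0.0534), np.float64(0.0837)] ang -173.9
(312, 205, 355, 255) ((333.3962097167969, 229.3867950439453), (33.37861633300781, 21.153526306152344), 74.05460357666016) [ 0.4405 -0.0089] [np.float64(0.0524), np.float64(0.0823)] ang -163.7
[[ 35  41 179 234 237 244 248 250 250 251 251 248 116  37  36]
 [ 31  42 216 252 252 252 251 249 251 252 252 250 139  39  30]
 [ 38  40 216 252 251 250 233 235 237 251 252 251 176  41  34]
 [ 40  40 217 252 252 250 236 238 237 250 252 251 208  44  38]
 [ 35  37 195 251 252 251 238 230 243 251 252 252 214  42  33]
 [ 38  35 159 250 252 252 251 251 251 252 252 252 217  43  32]
 [ 34  35 126 249 252 251 252 252 252 252 251 252 218  51  34]
 [ 35  36 111 249 252 251 252 252 252 252 252 251 231  62  38]
 [ 35  33 107 249 251 252 252 252 252 252 252 252 239  85  35]
 [ 33  33 108 249 252 251 252 252 251 252 252 252 247 103  34]
 [ 35  35  93 244 251 252 252 252 252 252 252 251 249 104  30]
 [ 37  35  77 238 252 252 252 252 251 252 252 252 249 112  38]
 [ 36  34  58 228 252 252 252 252 252 252 252 252 249 124  34]
 [ 35  32  48 220 252 252 252 252 252 252 251 251 250 145  38]
 [ 37  36  37 216 252 252 252 252 251 251 251 251 247 170  35]]
stand base corners [[ 0.49  -0.232  0.065]
 [ 0.493 -0.309  0.065]
 [ 0.428 -0.308  0.065]
 [ 0.428 -0.231  0.065]] [[ 0.46731609 -0.27329423  0.13      ]]
[[ 0.928  0.373 -0.001]
 [ 0.373 -0.928  0.002]
 [-0.    -0.002 -1.   ]]
```

View pics/c.png

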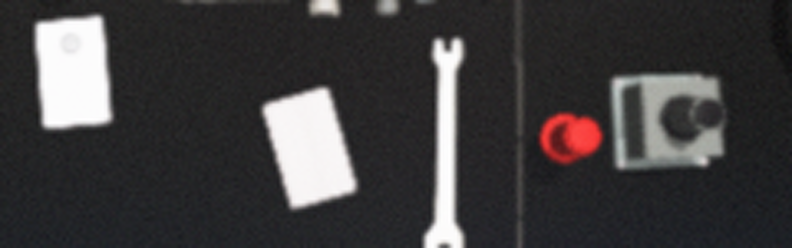

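```bash
cat >> h.py <<'E'
def plan(wps,rowsper,fing=0):
    """wps: (x,y,z,yaw deg or None)"""
    st=ctrl.get_state(); M=R.from_rotvec(st['tool_rot']).as_matrix(); p=np.array(st['position']); y=np.arctan2(M[1,0],M[0,0])
    D=[];T=[]; first=True
    for (w,n) in zip(wps,rowsper):
        t=np.array(w[:3]); dy=(np.radians(w[3])-y+1e-9); 
        if w[4:]==(): dy=(dy+np.pi)%(2*np.pi)-np.pi
        for i in range(n):
            Rt=np.array([[np.cos(y),np.sin(y),0],[np.sin(y),-np.cos(y),0],[0,0,-1]])
            D.append([float(v) for v in (Rt.T@((t-p)/(n-i))).round(4)]); p=p+Rt@np.array(D[-1])
            a=round(-dy/n,4); T.append([0,0,float(a)]); y-=a
    for k in range(0,len(D),10): print('dp',D[k:k+10],'\ntw',T[k:k+10])
    print('tilt',np.degrees(np.arccos(-M[2,2])).round(2),'end',p.round(4),np.degrees(y).round(2))
E
python3 - <<'E'
from h import *
plan([(0.23,-0.43,.28,65),(0.36,-0.25,.28,105),(.44,-.05,.27,145),(.45,.06,.25,186)],[6,5,5,5])
E
```

```text
dp [[0.0089, -0.0275, -0.0097], [0.0122, -0.0261, -0.0097], [0.0154, -0.0244, -0.0098], [0.0184, -0.0223, -0.0097], [0.021, -0.0198, -0.0098], [0.0233, -0.017, -0.0097], [0.0436, 0.0083, -0.0], [0.042, 0.0143, -0.0], [0.0396, 0.0201, -0.0], [0.0365, 0.0254, -0.0]] 
tw [[0, 0, -0.1254], [0, 0, -0.1254], [0, 0, -0.1254], [0, 0, -0.1254], [0, 0, -0.1254], [0, 0, -0.1254], [0, 0, -0.1397], [0, 0, -0.1397], [0, 0, -0.1397], [0, 0, -0.1397]]
dp [[0.0325, 0.0302, -0.0], [0.0345, 0.0258, 0.002], [0.0306, 0.0304, 0.002], [0.0261, 0.0343, 0.002], [0.021, 0.0376, 0.002], [0.0156, 0.0401, 0.002], [0.011, 0.0192, 0.004], [0.0081, 0.0205, 0.004], [0.0051, 0.0215, 0.004], [0.002, 0.022, 0.004]] 
tw [[0, 0, -0.1397], [0, 0, -0.1396], [0, 0, -0.1396], [0, 0, -0.1396], [0, 0, -0.1396], [0, 0, -0.1396], [0, 0, -0.1431], [0, 0, -0.1431], [0, 0, -0.1431], [0, 0, -0.1431]]
dp [[-0.0011, 0.0221, 0.004]] 
tw [[0, 0, -0.1431]]
tilt 0.1 end [0.45 0.06 0.25] 185.99
```

{"method": "apply_moves", "body": {"dp": [[0.009, -0.0275, -0.01], [0.012, -0.026, -0.01], [0.0155, -0.0245, -0.01], [0.0185, -0.022, -0.01], [0.021, -0.02, -0.01], [0.023, -0.017, -0.01], [0.0435, 0.008, 0], [0.042, 0.0145, 0], [0.0395, 0.02, 0], [0.0365, 0.0255, 0]], "twist": [[0, 0, -0.125], [0, 0, -0.125], [0, 0, -0.125], [0, 0, -0.125], [0, 0, -0.125], [0, 0, -0.125], [0, 0, -0.14], [0, 0, -0.14], [0, 0, -0.14], [0, 0, -0.14]], "fingers": [0, 0, 0, 0, 0, 0, 0, 0, 0, 0]}}

```text
time: 1.1
position: [0.335, -0.2854, 0.2823]
tool_rot: [2.077, 2.357, -0.001]
ft_force: [0.7, 0.0, 0.2]
grip_width: 0.998
grip_force: 0.0
```

{"method": "apply_moves", "body": {"dp": [[0.0325, 0.03, 0], [0.0345, 0.026, 0.002], [0.0305, 0.0305, 0.002], [0.026, 0.0345, 0.002], [0.021, 0.0375, 0.002], [0.0155, 0.04, 0.002], [0.011, 0.019, 0.004], [0.008, 0.0205, 0.004], [0.005, 0.0215, 0.004], [0.002, 0.022, 0.004]], "twist": [[0, 0, -0.14], [0, 0, -0.14], [0, 0, -0.14], [0, 0, -0.14], [0, 0, -0.14], [0, 0, -0.14], [0, 0, -0.143], [0, 0, -0.143], [0, 0, -0.143], [0, 0, -0.143]], "fingers": [0, 0, 0, 0, 0, 0, 0, 0, 0, 0]}}

```text
time: 2.1
position: [0.4485, 0.0374, 0.256]
tool_rot: [-0.05, -3.141, 0.0]
ft_force: [-0.1, 0.4, -0.7]
grip_width: 1.0
grip_force: 0.0
```

{"method": "apply_moves", "body": {"dp": [[-0.001, 0.022, 0.004], [0, 0, 0], [0, 0, 0]], "twist": [[0, 0, -0.143], [0, 0, 0], [0, 0, 0]], "fingers": [0, 0, 0]}}

```text
time: 2.4
position: [0.4503, 0.0582, 0.2523]
tool_rot: [0.163, -3.137, 0.001]
ft_force: [0.3, -0.3, -0.0]
grip_width: 1.002
grip_force: 0.0
```

```bash
python3 - <<'E'
from h import *
st,im=snap('wrist','w1.png'); print(st['position'],st['tool_rot'],st['joint_positions'].round(2))
E
```

```text
[0.45034412 0.05816155 0.25226825] [ 1.63210233e-01 -3.13661845e+00  1.00481192e-03] [ 0.6  -0.11 -0.72  1.84 -0.07  1.39  1.57]
```

View pics/w1.png

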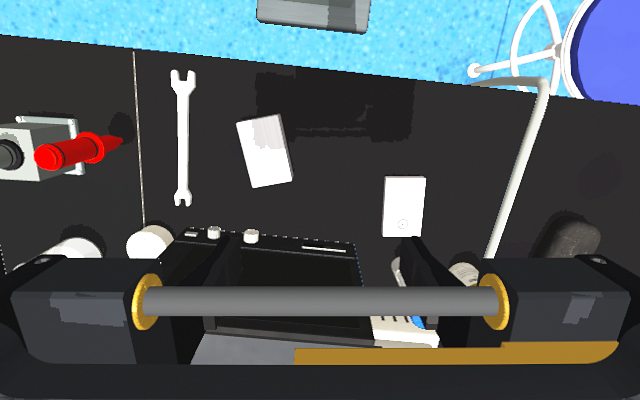

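The wrist view shows the block at (265,150), the coupon at (404,206) with its target at (403,224), the spanner at (183,140), and the stand at left (40,150). I'll measure the top faces here.

```bash
cat >> h.py <<'E'
def quad(im,box,z,th,n,st,lo=None):
    x0,y0,x1,y1=box; g=im.min(2)[y0:y1,x0:x1]; m=(g>th).astype(np.uint8)
    c=max(cv2.findContours(m,0,cv2.CHAIN_APPROX_NONE)[0],key=cv2.contourArea)+np.array([x0,y0])
    # contour to plane in mm, then rectangle there
    p=plane(n,c[:,0].astype(float),z,st)[:,:2]
    r=cv2.minAreaRect((p*1000).astype(np.float32)); b=cv2.boxPoints(r)
    e=[b[1]-b[0],b[2]-b[1]]; L=max(e,key=np.linalg.norm); a=np.degrees(np.arctan2(L[1],L[0]))%180
    print('ctr',np.round(r[0],1),'size',np.round(r[1],1),'yaw',a.round(2)); return np.array(r[0])/1000,a
E
python3 - <<'E'
from h import *
st=ctrl.get_state(); im=np.load('pics/w1.npy')
for th in (110,150,200,235): print(th); quad(im,(225,100,305,200),.025,th,'wrist',st); quad(im,(370,160,435,240),.012,th,'wrist',st)
g=im.min(2); print(g[150,230:300:2]); print(g[105:195:2,265]); print(g[205,375:435:2]); print(g[170:245:2,395])
pp=plane('wrist',[[402.5,224]],.012,st); print('spot',pp)
E
```

```text
110
ctr [441.   -9.4] size [80.7 52.6] yaw 16.25
ctr [496.7 170.1] size [82.4 52.5] yaw 5.93
150
ctr [441.3 -10.1] size [80.4 50.6] yaw 16.44
ctr [496.7 170.5] size [82.4 51.4] yaw 5.92
200
ctr [441.4 -10. ] size [80.  50.1] yaw 16.44
ctr [497.9 170.8] size [79.9 50.9] yaw 6.09
235
ctr [441.2  -9.9] size [79.8 49.4] yaw 16.4
ctr [497.9 170.9] size [79.8 50.6] yaw 6.06
[ 48  45  45  44  45  44 104 255 255 255 255 255 255 255 255 255 255 255
 255 255 255 255 255 255 255 255 255 255 114  59  47  47  47  46  47]
[ 33  33  31  30  32  29 192 234 233 231 231 230 229 229 231 233 234 234
 232 230 247 251 255 255 255 255 255 255 255 255 255 255 255 255 255 255
 255 255 255 255 249  42  46  46  47]
[ 46  46  46  46 102 255 255 255 255 255 255 255 255 255 255 255 255 255
 255 255 255 255 255 255 247  44  47  46  47  46]
[ 46  47  37 153 255 255 255 255 255 255 255 255 255 255 255 255 255 255
 255 255 255 255 255 255 255 255 255 255 255 255 255 255 255 255  44  47
  47  46]
spot [[0.52033784 0.17384201 0.012     ]]
```

```bash
python3 - <<'E'
from h import *
plan([(.484,.1693,.09,186.07)],[6])
E
```

```text
dp [[-0.0075, 0.018, 0.0271], [-0.0075, 0.018, 0.0271], [-0.0075, 0.018, 0.027], [-0.0075, 0.0179, 0.0271], [-0.0075, 0.0179, 0.027], [-0.0074, 0.018, 0.0271]] 
tw [[0, 0, -0.0006], [0, 0, -0.0006], [0, 0, -0.0006], [0, 0, -0.0006], [0, 0, -0.0006], [0, 0, -0.0006]]
tilt 0.05 end [0.484  0.1693 0.09  ] -173.92
```

{"method": "apply_moves", "body": {"dp": [[-0.0075, 0.018, 0.027], [-0.0075, 0.018, 0.027], [-0.0075, 0.018, 0.027], [-0.0075, 0.018, 0.027], [-0.0075, 0.018, 0.027], [-0.0075, 0.018, 0.027], [0, 0, 0], [0, 0, 0], [0, 0, 0]], "twist": [[0, 0, -0.0006], [0, 0, -0.0006], [0, 0, -0.0006], [0, 0, -0.0006], [0, 0, -0.0006], [0, 0, -0.0006], [0, 0, 0], [0, 0, 0], [0, 0, 0]], "fingers": [0, 0, 0, 0, 0, 0, 0, 0, 0]}}

```text
time: 3.35
position: [0.485, 0.1691, 0.0917]
tool_rot: [-0.167, 3.135, -0.002]
ft_force: [-0.4, 0.0, 0.3]
grip_width: 1.001
grip_force: 0.0
```

```bash
python3 - <<'E'
from h import *
st,im=snap('wrist','w2.png')
print(st['position'],st['joint_positions'].round(2)); plan([(.484,.1693,.005,186.07)],[6])
E
```

```text
[0.48496608 0.16905795 0.09169335] [ 0.39  0.23 -0.86  1.92  0.2   1.08  1.13]
dp [[0.0002, 0.0001, 0.0145], [0.0002, 0.0, 0.0145], [0.0002, 0.0001, 0.0145], [0.0002, 0.0, 0.0145], [0.0001, 0.0001, 0.0145], [0.0002, 0.0, 0.0144]] 
tw [[0, 0, 0.0], [0, 0, 0.0], [0, 0, 0.0], [0, 0, 0.0], [0, 0, 0.0], [0, 0, 0.0]]
tilt 0.15 end [0.484  0.1693 0.005 ] -173.92
```

View pics/w2.png

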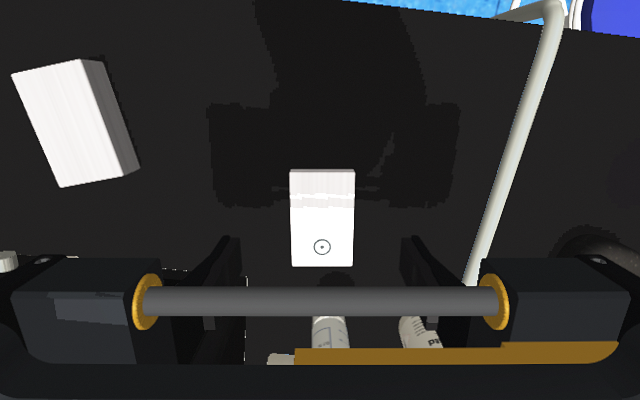

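The coupon (centre about (322,218)) is centred and aligned between the fingers, so I descend and grip.

{"method": "apply_moves", "body": {"dp": [[0.0002, 0, 0.0145], [0.0002, 0, 0.0145], [0.0002, 0, 0.0145], [0.0002, 0, 0.0145], [0, 0, 0.0145], [0, 0, 0.0115], [0, 0, 0], [0, 0, 0]], "twist": [[0, 0, 0], [0, 0, 0], [0, 0, 0], [0, 0, 0], [0, 0, 0], [0, 0, 0], [0, 0, 0], [0, 0, 0]], "fingers": [0, 0, 0, 0, 0, 0, 0, 0], "newtons": 30}}

```text
time: 4.2
position: [0.483, 0.1708, 0.0063]
tool_rot: [0.171, -3.136, -0.0]
ft_force: [-0.2, 0.1, 0.3]
grip_width: 0.999
grip_force: 0.0
```

{"method": "apply_moves", "body": {"dp": [[0, 0, 0.001], [0, 0, 0.001], [0, 0, 0], [0, 0, 0], [0, 0, 0], [0, 0, 0], [0, 0, 0], [0, 0, 0]], "twist": [[0, 0, 0], [0, 0, 0], [0, 0, 0], [0, 0, 0], [0, 0, 0], [0, 0, 0], [0, 0, 0], [0, 0, 0]], "fingers": [0, 0, 1, 1, 1, 1, 1, 1]}}

```text
time: 5.0
position: [0.4831, 0.1704, 0.0045]
tool_rot: [0.171, -3.137, 0.0]
ft_force: [-0.1, -0.2, 0.1]
grip_width: 0.568
grip_force: 30.0
```

```bash
python3 - <<'E'
from h import *
plan([(.483,.1704,.085,186.24),(.427,-.0142,.08,196.4)],[4,10])
E
```

```text
dp [[0.0, -0.0, -0.0201], [0.0, -0.0, -0.0201], [0.0, -0.0, -0.0201], [0.0001, -0.0, -0.0202], [0.0076, -0.0177, 0.0005], [0.0079, -0.0176, 0.0005], [0.0082, -0.0175, 0.0005], [0.0085, -0.0173, 0.0005], [0.0088, -0.0172, 0.0005], [0.0091, -0.017, 0.0005]] 
tw [[0, 0, -0.0], [0, 0, -0.0], [0, 0, -0.0], [0, 0, -0.0], [0, 0, -0.0177], [0, 0, -0.0177], [0, 0, -0.0177], [0, 0, -0.0177], [0, 0, -0.0177], [0, 0, -0.0177]]
dp [[0.0094, -0.0168, 0.0005], [0.0097, -0.0167, 0.0005], [0.01, -0.0165, 0.0005], [0.0102, -0.0163, 0.0005]] 
tw [[0, 0, -0.0177], [0, 0, -0.0177], [0, 0, -0.0177], [0, 0, -0.0177]]
tilt 0.01 end [ 0.427  -0.0142  0.08  ] -163.62
```

{"method": "apply_moves", "body": {"dp": [[0, 0, -0.02], [0, 0, -0.02], [0, 0, -0.02], [0, 0, -0.02], [0.0076, -0.0177, 0.0005], [0.0079, -0.0176, 0.0005], [0.0082, -0.0175, 0.0005], [0.0085, -0.0173, 0.0005], [0.0088, -0.0172, 0.0005], [0.0091, -0.017, 0.0005]], "twist": [[0, 0, 0], [0, 0, 0], [0, 0, 0], [0, 0, 0], [0, 0, -0.0177], [0, 0, -0.0177], [0, 0, -0.0177], [0, 0, -0.0177], [0, 0, -0.0177], [0, 0, -0.0177]], "fingers": [1, 1, 1, 1, 1, 1, 1, 1, 1, 1]}}

```text
time: 6.0
position: [0.4488, 0.059, 0.0812]
tool_rot: [0.338, -3.123, 0.0]
ft_force: [0.3, -0.2, -1.9]
grip_width: 0.567
grip_force: 30.0
```

{"method": "apply_moves", "body": {"dp": [[0.0094, -0.0168, 0.0005], [0.0097, -0.0167, 0.0005], [0.01, -0.0165, 0.0005], [0.0102, -0.0163, 0.0005], [0, 0, 0], [0, 0, 0], [0, 0, 0]], "twist": [[0, 0, -0.0177], [0, 0, -0.0177], [0, 0, -0.0177], [0, 0, -0.0177], [0, 0, 0], [0, 0, 0], [0, 0, 0]], "fingers": [1, 1, 1, 1, 1, 1, 1]}}

```text
time: 6.7
position: [0.4274, -0.0131, 0.0796]
tool_rot: [-0.449, 3.109, 0.0]
ft_force: [-1.0, -0.1, -1.5]
grip_width: 0.568
grip_force: 30.0
```

```bash
python3 - <<'E'
from h import *
st,im=snap('wrist','w3.png'); print(st['position'],st['joint_positions'].round(2),st['ft_force'])
zt=st['position'][2]+.0075
quad(im,(200,100,440,300),zt,200,'wrist',st)
plan([(.427,-.0142,.034,196.4)],[5])
E
```

```text
[ 0.42740517 -0.01309299  0.07959601] [ 0.73  0.   -0.75  2.12  0.    1.02  1.84] [-1.01472875 -0.06824919 -1.54564897]
ctr [422.1 -14.4] size [39.8 49. ] yaw 106.38
dp [[0.0001, -0.0002, 0.0091], [0.0002, -0.0002, 0.0091], [0.0001, -0.0002, 0.0091], [0.0002, -0.0002, 0.0091], [0.0001, -0.0002, 0.0092]] 
tw [[0, 0, 0.0002], [0, 0, 0.0002], [0, 0, 0.0002], [0, 0, 0.0002], [0, 0, 0.0002]]
tilt 0.02 end [ 0.427  -0.0142  0.034 ] -163.6
```

View pics/w3.png

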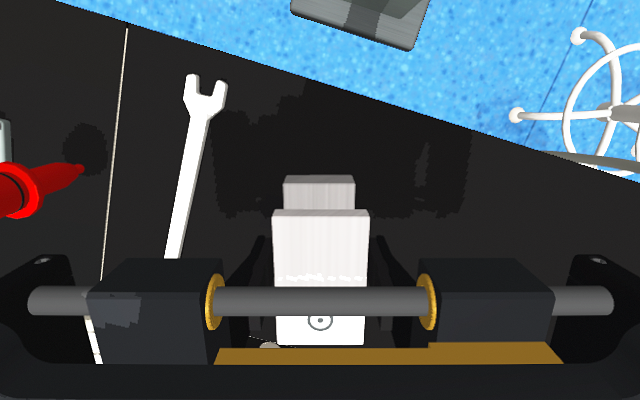

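The coupon in hand has its near edge at row about 212 and is level. The block is below it with near edge at row about 180, and yaw matches. I check the lateral alignment against the block.

```bash
python3 - <<'E'
from h import *
st=ctrl.get_state(); im=np.load('pics/w3.npy'); g=im.min(2)
print(g[170:222:2,320]); print('L',g[195,274:296],'R',g[195,346:366]); print('cL',g[240,264:282],'cR',g[240,360:376])
def loc(px,z):
    p=plane('wrist',px,z,st)[:,:2]-[.4413,-.010]; a=np.radians(16.4); print((p@np.array([[np.cos(a),-np.sin(a)],[np.sin(a),np.cos(a)]])*1000).round(1))
loc([[283,195],[355,195],[320,183],[320,177]],.025)
loc([[272,240],[368,240],[320,215],[320,210]],st['position'][2]+.0075)
E
```

```text
[ 24  25  50 111 110 109 107 183 195 195 194 195 195 195 194 194 195 194
 194 196 152 154 160 204 241 242]
L [ 24  24  24  23  24  25  23  21  38 112 178 193 195 199 195 193 194 196
 197 198 197 197] R [195 192 194 195 197 199 204 200 152  53  20  22  24  25  26  25  23  25
  26  24]
cL [ 15  23  22  24  23  24  20  16 139 239 243 244 244 244 245 245 244 243] cR [241 243 244 242 241 242 243 244 206  21  19  23  23  22  25  23]
[[-31.  -24.3]
 [-31.   25.3]
 [-39.6   1.1]
 [-43.8   1.1]]
[[-26.3 -23.6]
 [-26.3  25.8]
 [-40.    1.1]
 [-42.7   1.1]]
```

{"method": "apply_moves", "body": {"dp": [[0, -0.0002, 0.01], [0, -0.0002, 0.01], [0, -0.0002, 0.01], [0, 0, 0.01], [0, 0, 0.006], [0, 0, 0], [0, 0, 0]], "twist": [[0, 0, 0], [0, 0, 0], [0, 0, 0], [0, 0, 0], [0, 0, 0], [0, 0, 0], [0, 0, 0]], "fingers": [1, 1, 1, 1, 1, 1, 1]}}

```text
time: 7.45
position: [0.4274, -0.0145, 0.0334]
tool_rot: [0.448, -3.109, -0.0]
ft_force: [-0.3, -0.3, -1.7]
grip_width: 0.569
grip_force: 30.0
```

{"method": "apply_moves", "body": {"dp": [[0, 0, 0.001], [0, 0, 0.001], [0, 0, 0.001], [0, 0, 0.001], [0, 0, 0], [0, 0, 0]], "twist": [[0, 0, 0], [0, 0, 0], [0, 0, 0], [0, 0, 0], [0, 0, 0], [0, 0, 0]], "fingers": [1, 1, 1, 1, 1, 1]}}

```text
time: 8.05
position: [0.4274, -0.0147, 0.0296]
tool_rot: [-0.447, 3.109, -0.0]
ft_force: [-0.1, 0.5, -1.7]
grip_width: 0.569
grip_force: 30.0
```

{"method": "apply_moves", "body": {"dp": [[0, 0, 0.0005], [0, 0, 0.0005], [0, 0, 0], [0, 0, 0]], "twist": [[0, 0, 0], [0, 0, 0], [0, 0, 0], [0, 0, 0]], "fingers": [1, 1, 1, 1]}}

```text
time: 8.45
position: [0.4274, -0.0147, 0.0294]
tool_rot: [0.447, -3.109, 0.001]
ft_force: [-3.3, 0.0, 9.0]
grip_width: 0.566
grip_force: 30.0
```

{"method": "apply_moves", "body": {"dp": [[0, 0, 0], [0, 0, 0], [0, 0, 0], [0, 0, 0], [0, 0, -0.02], [0, 0, -0.04], [0, 0, -0.04], [0, 0, -0.04], [0, 0, -0.03], [0, 0, -0.03]], "twist": [[0, 0, 0], [0, 0, 0], [0, 0, 0], [0, 0, 0], [0, 0, 0], [0, 0, 0], [0, 0, 0], [0, 0, 0], [0, 0, 0], [0, 0, 0]], "fingers": [0, 0, 0, 0, 0, 0, 0, 0, 0, 0]}}

```text
time: 9.45
position: [0.4273, -0.0146, 0.2301]
tool_rot: [-0.447, 3.109, -0.002]
ft_force: [1.1, 0.1, -0.4]
grip_width: 0.994
grip_force: 0.0
```

{"method": "apply_moves", "body": {"dp": [[0, -0.04, -0.01], [0, -0.04, -0.01], [0, -0.04, -0.005], [0, 0, 0], [0, 0, 0], [0, 0, 0]], "twist": [[0, 0, 0.05], [0, 0, 0.1], [0, 0, 0.1], [0, 0, 0], [0, 0, 0], [0, 0, 0]], "fingers": [0, 0, 0, 0, 0, 0]}}

```text
time: 10.05
position: [0.4533, -0.1302, 0.2532]
tool_rot: [0.06, -3.14, -0.001]
ft_force: [0.8, 0.6, -0.4]
grip_width: 1.003
grip_force: 0.0
```

```bash
python3 - <<'E'
from h import *
st,im=snap('wrist','w4.png'); print(st['position'],st['tool_rot'],st['joint_positions'].round(2))
E
```

```text
[ 0.45325929 -0.13022367  0.25319879] [ 5.95264434e-02 -3.14045855e+00 -9.42363724e-04] [ 0.87 -0.06 -0.62  1.81 -0.04  1.39  1.87]
```

View pics/w4.png

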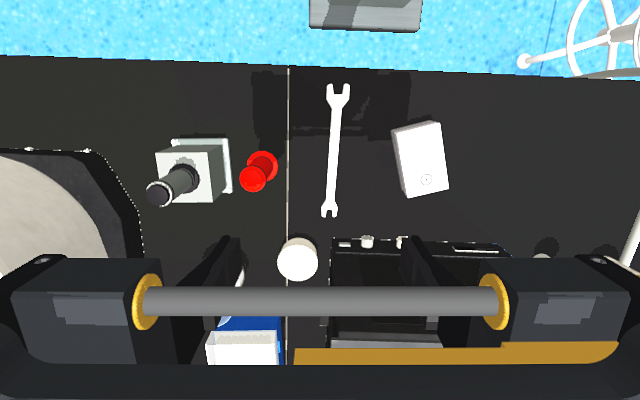

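The coupon lies on the block, target at (426,179). The gauge cap is at (160,193) in its stand, with the red decoy beside it at (255,172). I measure the coupon's fit and plan the hover with tool yaw 90°, which keeps clear of the decoy and drum.

```bash
python3 - <<'E'
from h import *
st=ctrl.get_state(); im=np.load('pics/w4.npy'); g=im.min(2)
for th in(150,200,235): quad(im,(380,110,460,205),.037,th,'wrist',st)
m=((im[:,:,0]>100)&(im[:,:,1]<70)).astype(np.uint8); m[:,:230]=0;m[:,285:]=0
ys,xs=np.nonzero(m); print('red',xs.min(),xs.max(),ys.min(),ys.max(), plane('wrist',[[253,179]],.11,st),plane('wrist',[[262,165]],.05,st))
print('gauge cap',plane('wrist',[[157,194]],.13,st),'flange',plane('wrist',[[184,178]],.07,st))
print('spot',plane('wrist',[[426.5,179.5]],.037,st))
plan([(.462,-.26,.25,90)],[12])
E
```

```text
ctr [440.6 -11.3] size [82.6 52.2] yaw 16.33
ctr [441.2 -10.5] size [81.  50.9] yaw 16.29
ctr [441.3 -10.4] size [80.3 50.6] yaw 16.19
red 239 278 151 192 [[ 0.45057389 -0.19407852  0.11      ]] [[ 0.44998603 -0.19545829  0.05      ]]
gauge cap [[ 0.46253968 -0.27764109  0.13      ]] flange [[ 0.46300335 -0.2766209   0.07      ]]
spot [[ 0.46299104 -0.0030325   0.037     ]]
dp [[-0.0003, -0.0109, 0.0003], [-0.0018, -0.0107, 0.0003], [-0.0032, -0.0104, 0.0003], [-0.0045, -0.0099, 0.0003], [-0.0058, -0.0092, 0.0003], [-0.007, -0.0083, 0.0003], [-0.008, -0.0073, 0.0002], [-0.0089, -0.0061, 0.0003], [-0.0097, -0.0049, 0.0002], [-0.0102, -0.0036, 0.0003]] 
tw [[0, 0, 0.1341], [0, 0, 0.1341], [0, 0, 0.1341], [0, 0, 0.1341], [0, 0, 0.1341], [0, 0, 0.1341], [0, 0, 0.1341], [0, 0, 0.1341], [0, 0, 0.1341], [0, 0, 0.1341]]
dp [[-0.0106, -0.0022, 0.0002], [-0.0109, -0.0007, 0.0003]] 
tw [[0, 0, 0.1341], [0, 0, 0.1341]]
tilt 0.03 end [ 0.462 -0.26   0.25 ] -270.0
```

{"method": "apply_moves", "body": {"dp": [[-0.0003, -0.011, 0], [-0.0018, -0.0107, 0], [-0.0032, -0.0104, 0], [-0.0045, -0.0099, 0], [-0.0058, -0.0092, 0], [-0.007, -0.0083, 0], [-0.008, -0.0073, 0], [-0.0089, -0.006, 0], [-0.0097, -0.005, 0], [-0.0102, -0.0036, 0]], "twist": [[0, 0, 0.134], [0, 0, 0.134], [0, 0, 0.134], [0, 0, 0.134], [0, 0, 0.134], [0, 0, 0.134], [0, 0, 0.134], [0, 0, 0.134], [0, 0, 0.134], [0, 0, 0.134]], "fingers": [0, 0, 0, 0, 0, 0, 0, 0, 0, 0]}}

```text
time: 11.1
position: [0.4607, -0.2389, 0.2536]
tool_rot: [1.91, 2.494, -0.0]
ft_force: [0.4, -0.3, 0.1]
grip_width: 1.0
grip_force: 0.0
```

{"method": "apply_moves", "body": {"dp": [[-0.0106, -0.002, 0], [-0.011, -0.0007, 0], [0, 0, 0], [0, 0, 0], [0, 0, 0]], "twist": [[0, 0, 0.134], [0, 0, 0.134], [0, 0, 0], [0, 0, 0], [0, 0, 0]], "fingers": [0, 0, 0, 0, 0]}}

```text
time: 11.6
position: [0.4623, -0.2603, 0.2536]
tool_rot: [-2.218, -2.224, -0.0]
ft_force: [0.3, -0.0, 1.0]
grip_width: 1.002
grip_force: 0.0
```

```bash
python3 - <<'E'
from h import *
st,im=snap('wrist','w5.png'); print(st['position'],st['tool_rot'],st['joint_positions'].round(2))
print(proj('wrist',[[.463,-.277,.13],[.463,-.277,.07]],st))
E
```

```text
[ 0.46226806 -0.26032467  0.2536363 ] [-2.21840489e+00 -2.22443350e+00 -8.89500265e-05] [ 0.96  0.08 -0.52  1.68  0.04  1.39  0.43]
[[321.50493038 207.02533773]
 [321.33117117 188.67612087]]
```

View pics/w5.png

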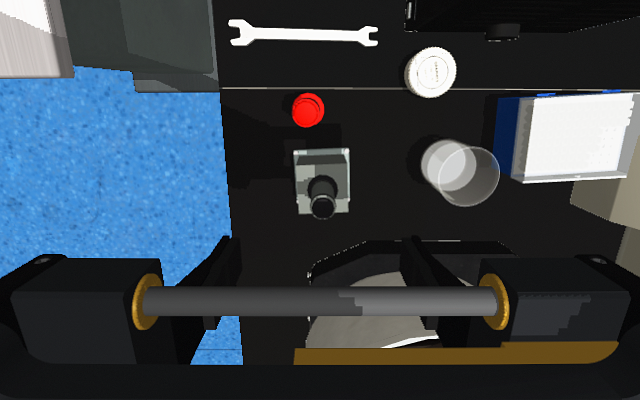

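Cap top at (322,207) and flange at (322,190) match the estimated gauge position (0.463,-0.277). I check the drum edge clearance and plan the descent.

```bash
python3 - <<'E'
from h import *
st=ctrl.get_state()
for z in(.1,.15,.2): print(z,plane('wrist',[[370,241],[440,240],[437,172]],z,st).round(3).tolist())
plan([(.463,-.277,.18,90),(.463,-.277,.079,90)],[4,6])
E
```

```text
0.1 [[0.514, -0.326, 0.1], [0.588, -0.324, 0.1], [0.576, -0.251, 0.1]]
0.15 [[0.506, -0.302, 0.15], [0.568, -0.301, 0.15], [0.558, -0.239, 0.15]]
0.2 [[0.498, -0.278, 0.2], [0.548, -0.277, 0.2], [0.54, -0.227, 0.2]]
dp [[-0.0041, 0.0002, 0.0184], [-0.0041, 0.0002, 0.0184], [-0.0041, 0.0002, 0.0184], [-0.0042, 0.0001, 0.0185], [0.0, 0.0, 0.0168], [0.0, 0.0, 0.0168], [0.0, 0.0, 0.0168], [0.0, 0.0, 0.0169], [0.0, 0.0, 0.0168], [0.0, 0.0, 0.0169]] 
tw [[0, 0, 0.0005], [0, 0, 0.0005], [0, 0, 0.0005], [0, 0, 0.0005], [0, 0, 0.0], [0, 0, 0.0], [0, 0, 0.0], [0, 0, 0.0], [0, 0, 0.0], [0, 0, 0.0]]
tilt 0.0 end [ 0.463 -0.277  0.079] 90.0
```

{"method": "apply_moves", "body": {"dp": [[-0.0042, 0, 0.018], [-0.0042, 0, 0.018], [-0.0042, 0, 0.018], [-0.0042, 0.0005, 0.018], [0, 0, 0.017], [0, 0, 0.017], [0, 0, 0.017], [0, 0, 0.017], [0, 0, 0.017], [0, 0, 0.017]], "twist": [[0, 0, 0.0005], [0, 0, 0.0005], [0, 0, 0.0005], [0, 0, 0.0005], [0, 0, 0], [0, 0, 0], [0, 0, 0], [0, 0, 0], [0, 0, 0], [0, 0, 0]], "fingers": [0, 0, 0, 0, 0, 0, 0, 0, 0, 0], "newtons": 25}}

```text
time: 12.65
position: [0.4627, -0.2779, 0.0791]
tool_rot: [2.222, 2.22, 0.0]
ft_force: [1.3, 0.5, 0.0]
grip_width: 1.0
grip_force: 0.0
```

{"method": "apply_moves", "body": {"dp": [[0, 0, 0], [0, 0, 0], [0, 0, 0], [0, 0, 0]], "twist": [[0, 0, 0], [0, 0, 0], [0, 0, 0], [0, 0, 0]], "fingers": [0, 0, 0.5, 0.5]}}

```text
time: 13.05
position: [0.4632, -0.2788, 0.0807]
tool_rot: [2.223, 2.217, 0.0]
ft_force: [-0.8, 0.7, 0.3]
grip_width: 0.896
grip_force: 0.0
```

{"method": "apply_moves", "body": {"dp": [[0.0015, 0, 0.0015], [0, 0, 0], [0, 0, 0], [0, 0, 0], [0, 0, 0], [0, 0, 0], [0, 0, 0], [0, 0, 0], [0, 0, 0], [0, 0, 0]], "twist": [[0, 0, 0], [0, 0, 0], [0, 0, 0], [0, 0, 0], [0, 0, 0], [0, 0, 0], [0, 0, 0], [0, 0, 0], [0, 0, 0], [0, 0, 0]], "fingers": [0.5, 1, 1, 1, 1, 1, 1, 1, 1, 1]}}

```text
time: 14.05
position: [0.4627, -0.277, 0.0781]
tool_rot: [2.225, 2.217, 0.0]
ft_force: [0.6, -0.2, 0.2]
grip_width: 0.267
grip_force: 25.0
```

{"method": "apply_moves", "body": {"dp": [[0, 0, -0.01], [0, 0, -0.02], [0, 0, -0.02], [0, 0, -0.02], [0, 0, -0.02], [0, 0, -0.02], [0, 0, -0.02], [0, 0, -0.027], [0, 0, 0], [0, 0, 0]], "twist": [[0, 0, 0], [0, 0, 0], [0, 0, 0], [0, 0, 0], [0, 0, 0], [0, 0, 0], [0, 0, 0], [0, 0, 0], [0, 0, 0], [0, 0, 0]], "fingers": [1, 1, 1, 1, 1, 1, 1, 1, 1, 1], "newtons": 30}}

```text
time: 15.05
position: [0.4623, -0.277, 0.2354]
tool_rot: [2.225, 2.217, -0.001]
ft_force: [-0.8, -0.2, -3.1]
grip_width: 0.265
grip_force: 30.0
```

```bash
python3 - <<'E'
from h import *
plan([(.4625,-.0036,.22,180)],[16])
E
```

```text
dp [[0.0171, -0.0, 0.001], [0.017, 0.0016, 0.001], [0.0168, 0.0033, 0.001], [0.0164, 0.0049, 0.001], [0.0158, 0.0065, 0.0009], [0.0151, 0.008, 0.001], [0.0142, 0.0095, 0.0009], [0.0132, 0.0108, 0.001], [0.0121, 0.0121, 0.0009], [0.0108, 0.0132, 0.001]] 
tw [[0, 0, -0.0984], [0, 0, -0.0984], [0, 0, -0.0984], [0, 0, -0.0984], [0, 0, -0.0984], [0, 0, -0.0984], [0, 0, -0.0984], [0, 0, -0.0984], [0, 0, -0.0984], [0, 0, -0.0984]]
dp [[0.0095, 0.0142, 0.0009], [0.0081, 0.0151, 0.001], [0.0065, 0.0158, 0.0009], [0.005, 0.0163, 0.001], [0.0033, 0.0167, 0.0009], [0.0017, 0.017, 0.001]] 
tw [[0, 0, -0.0984], [0, 0, -0.0984], [0, 0, -0.0984], [0, 0, -0.0984], [0, 0, -0.0984], [0, 0, -0.0984]]
tilt 0.04 end [ 0.4625 -0.0036  0.22  ] 180.01
```

{"method": "apply_moves", "body": {"dp": [[0.017, 0, 0.001], [0.017, 0.0016, 0.001], [0.0168, 0.0033, 0.001], [0.0164, 0.0049, 0.001], [0.0158, 0.0065, 0.001], [0.015, 0.008, 0.001], [0.0142, 0.0095, 0.001], [0.0132, 0.0108, 0.001], [0.012, 0.012, 0.001], [0.0108, 0.0132, 0.001]], "twist": [[0, 0, -0.098], [0, 0, -0.098], [0, 0, -0.098], [0, 0, -0.098], [0, 0, -0.098], [0, 0, -0.098], [0, 0, -0.098], [0, 0, -0.098], [0, 0, -0.098], [0, 0, -0.098]], "fingers": [1, 1, 1, 1, 1, 1, 1, 1, 1, 1]}}

```text
time: 16.05
position: [0.4617, -0.1056, 0.2234]
tool_rot: [-0.913, -3.003, -0.0]
ft_force: [0.2, 0.6, -1.7]
grip_width: 0.268
grip_force: 30.0
```

{"method": "apply_moves", "body": {"dp": [[0.0095, 0.0142, 0.001], [0.008, 0.015, 0.001], [0.0065, 0.0158, 0.001], [0.005, 0.0163, 0.001], [0.0033, 0.0167, 0.001], [0.0017, 0.017, 0.001], [0, 0, 0.03], [0, 0, 0.03], [0, 0, 0], [0, 0, 0]], "twist": [[0, 0, -0.098], [0, 0, -0.098], [0, 0, -0.098], [0, 0, -0.098], [0, 0, -0.098], [0, 0, -0.098], [0, 0, 0], [0, 0, 0], [0, 0, 0], [0, 0, 0]], "fingers": [1, 1, 1, 1, 1, 1, 1, 1, 1, 1]}}

```text
time: 17.05
position: [0.4626, -0.0041, 0.1584]
tool_rot: [-0.01, -3.139, -0.001]
ft_force: [0.1, 0.3, -0.5]
grip_width: 0.266
grip_force: 30.0
```

```bash
python3 - <<'E'
from h import *
st,im=snap('wrist','w6.png'); print(st['position'],st['tool_rot'],st['joint_positions'].round(2),st['ft_force'])
print(proj('wrist',[[.4625,-.0036,.037]],st))
im2=snap('scene','s6.png')[1]; print(proj('scene',[[.4625,-.0036,.037]]))
w=cv2.resize(im[120:360,200:440],(480,480)); s=cv2.resize(im2[130:330,200:400],(480,480))
cv2.imwrite('pics/c6.png',np.hstack([w,s])[:,:,::-1][:,:]) if 0 else cv2.imwrite('pics/c6.png',cv2.resize(np.hstack([w,s]),(800,400))[:,:,::-1])
E
```

```text
[ 0.46255246 -0.00408156  0.15843238] [-9.55871085e-03 -3.13904776e+00 -1.07033651e-03] [ 0.74 -0.01 -0.77  1.96 -0.01  1.19  1.53] [ 0.09222383  0.28755173 -0.4679708 ]
[[320.39638806 190.92867642]]
[[295.6881572  231.39475965]]
```

View pics/c6.png

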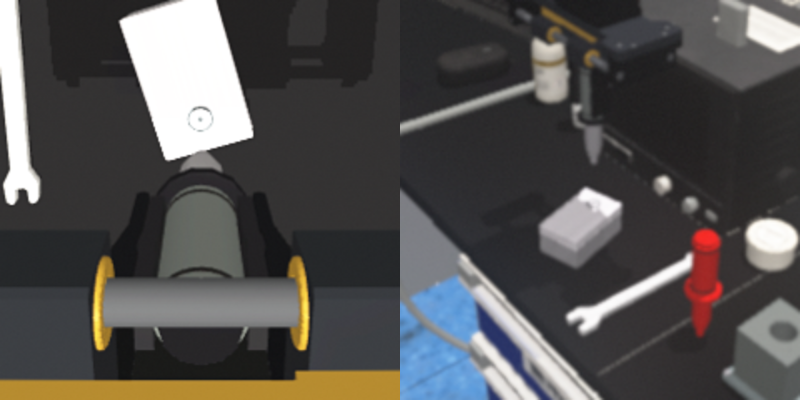

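The target dot is at (320,191), where predicted, and the tip is visible at about (321,211). The gauge hangs upright with the coupon flush on the block. I check the tip against its predicted pixel and compute the descent.

```bash
python3 - <<'E'
from h import *
st=ctrl.get_state(); p=np.array(st['position'])
for dx in(-.003,0,.003): print(proj('wrist',[p+[dx,0,-.0701]],st), proj('scene',[p+[dx,0,-.0701]]))
im=np.load('pics/w6.npy'); print(im.min(2)[203:226:1,321]); print(im.min(2)[213,305:340])
print(im.min(2)[216,300:345])
plan([(.4625,-.0036,.112,180)],[5])
E
```

```text
[[319.97773881 206.42963375]] [[294.78735028 211.81662395]]
[[320.00480139 210.20837709]] [[295.93291232 211.31188245]]
[[320.03166318 213.95897983]] [[297.07443108 210.80892334]]
[255 255 255 255 255 255 255 173 126 134 137 136 136 137 137 137 142 107
  47  21  38  47  45]
[255 255 255 255 255 255 219 105  32  80 118 130 133 137 136 137 137 136
 136 134 131 107  64  46  48  50  51  50  50  51  49  50  51  49  50]
[111 132  61  32  36  41  45  47  47  46  56  90 124 137 138 139 137 136
 137 137 137 137 135 135 136 135 135 136 131 105  63  47  49  49  51  49
  50  49  51  49  49  49  51  50  50]
dp [[0.0003, 0.0001, 0.0096], [0.0004, 0.0001, 0.0096], [0.0003, 0.0001, 0.0096], [0.0004, 0.0002, 0.0097], [0.0003, 0.0001, 0.0096]] 
tw [[0, 0, -0.0013], [0, 0, -0.0013], [0, 0, -0.0013], [0, 0, -0.0013], [0, 0, -0.0013]]
tilt 0.08 end [ 0.4625 -0.0036  0.112 ] 180.0
```

{"method": "apply_moves", "body": {"dp": [[0.0003, 0.0001, 0.01], [0.0003, 0.0001, 0.01], [0.0002, 0.0001, 0.01], [0.0002, 0.0001, 0.01], [0, 0, 0.006], [0, 0, 0], [0, 0, 0]], "twist": [[0, 0, 0], [0, 0, 0], [0, 0, 0], [0, 0, 0], [0, 0, 0], [0, 0, 0], [0, 0, 0]], "fingers": [1, 1, 1, 1, 1, 1, 1]}}

```text
time: 17.85
position: [0.4626, -0.0036, 0.113]
tool_rot: [-0.01, -3.141, -0.0]
ft_force: [0.1, 1.3, -1.1]
grip_width: 0.271
grip_force: 30.0
```

```bash
python3 - <<'E'
from h import *
st,im=snap('wrist','w7.png'); p=np.array(st['position']); print(p,st['ft_force'])
print(proj('wrist',[p-[0,0,.0701],[.4625,-.0036,.037],[.463,-.003,.037]],st))
g=im.min(2)
for r in range(184,210,2): print(r,g[r,296:346:2])
E
```

```text
[ 0.46257944 -0.00363418  0.11299102] [ 0.1441657   1.28664323 -1.1272875 ]
[[319.97230568 210.3435012 ]
 [320.00973975 207.60150645]
 [320.79699967 208.21158035]]
184 [247 247 248 249 249 248 249 248 248 250 248 248 249 249 248 249 249 248
 248 250 250 249 247 248 248]
186 [247 247 248 248 250 248 249 249 247 249 248 247 249 249 248 249 249 248
 248 249 250 249 247 248 248]
188 [247 247 248 248 249 248 248 249 248 249 249 247 248 250 248 248 249 248
 248 248 249 249 247 248 247]
190 [247 247 247 248 249 249 247 249 248 247 249 247 247 249 248 247 249 248
 248 248 249 249 248 247 247]
192 [247 247 247 249 248 249 248 249 248 247 249 248 247 249 249 247 248 248
 248 247 249 250 249 246 248]
194 [247 247 246 248 247 249 248 248 249 247 248 248 247 248 249 247 248 248
 248 247 248 249 249 246 247]
196 [247 246 247 247 248 249 248 247 249 247 247 249 247 247 249 248 247 249
 248 248 248 249 249 247 247]
198 [246 246 246 247 248 247 249 247 249 250 249 232 236 245 251 249 247 248
 248 247 247 249 249 248 246]
200 [246 247 246 247 248 247 249 248 249 192  83  72  72  76 188 249 247 248
 248 248 247 248 249 248 246]
202 [246 246 246 247 247 248 249 252 154 107 239 248 249 237 132 115 253 247
 248 248 247 247 249 248 247]
204 [247 246 246 246 247 248 248 243  83 247 248 249 249 247 248 135 189 248
 248 248 247 247 248 248 247]
206 [247 245 247 246 246 248 249 160 180 249 248 211 185 250 247 216 111 251
 248 248 247 247 248 248 248]
208 [247 246 246 246 247 247 250 114 189 248 245  66  77 239 247 240 100 252
 247 247 247 247 247 248 248]
```

{"method": "apply_moves", "body": {"dp": [[0.0005, 0, 0.001], [0.0005, 0, 0.001], [0, 0, 0.001], [0, 0, 0.001], [0, 0, 0.001], [0, 0, 0.001], [0, 0, 0.001], [0, 0, 0.001], [0, 0, 0], [0, 0, 0]], "twist": [[0, 0, 0], [0, 0, 0], [0, 0, 0], [0, 0, 0], [0, 0, 0], [0, 0, 0], [0, 0, 0], [0, 0, 0], [0, 0, 0], [0, 0, 0]], "fingers": [1, 1, 1, 1, 1, 1, 1, 1, 1, 1]}}

```text
time: 18.9
position: [0.4616, -0.0037, 0.1051]
tool_rot: [0.01, 3.141, -0.0]
ft_force: [-0.3, -0.1, 0.7]
grip_width: 0.266
grip_force: 30.0
```

{"method": "apply_moves", "body": {"dp": [[0, 0, 0.001], [0, 0, 0.001], [0, 0, 0.001], [0, 0, 0.0007], [0, 0, 0], [0, 0, 0], [0, 0, 0], [0, 0, 0]], "twist": [[0, 0, 0], [0, 0, 0], [0, 0, 0], [0, 0, 0], [0, 0, 0], [0, 0, 0], [0, 0, 0], [0, 0, 0]], "fingers": [1, 1, 1, 1, 1, 1, 1, 1]}}

```text
time: 19.7
position: [0.4616, -0.0037, 0.1014]
tool_rot: [0.01, 3.141, -0.0]
ft_force: [-0.3, 0.0, 0.7]
grip_width: 0.267
grip_force: 30.0
```

```bash
python3 - <<'E'
from h import *
F=[]
for i in range(6): st,im=snap('wrist','w8.png'); F.append(st['ft_force'][2])
p=np.array(st['position']); print(p,F)
print(proj('wrist',[[.4625,-.0036,.037]],st))
i2=snap('scene','s8.png')[1]
w=cv2.resize(im[150:300,245:395],(400,400),interpolation=2); s=cv2.resize(i2[160:280,240:360],(400,400),interpolation=2)
cv2.imwrite('pics/c8.png',np.hstack([w,s])[:,:,::-1])
E
```

```text
[ 0.46154268 -0.0037226   0.10136343] [np.float64(0.7358190178702761), np.float64(1.8261914233633327), np.float64(1.1498202442667038), np.float64(1.6673656480723875), np.float64(1.247106225673905), np.float64(0.36935124201033986)]
[[320.18307449 214.24156675]]
```

View pics/c8.png

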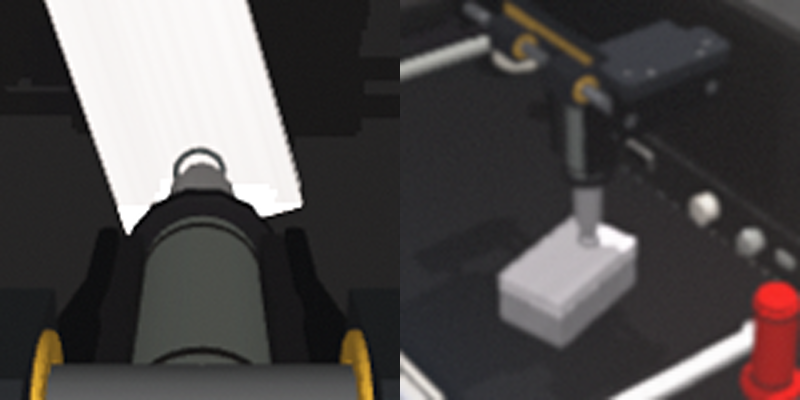

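The wrist crop (left) shows the pin inside the ring at about (200,165). The scene crop (right) shows the gauge upright on the coupon, which sits flush on the block. Contact is about 2.6–3 N, which is roughly half travel, so I hand in.

```bash
python3 -c "
from bench import ctrl
print(ctrl.close_job())"
```

```text
the job is handed in; nothing more can be done
None
```

The job is handed in at about 20 s of the 69 s allowed: the coupon is flush on the block (within about 1 mm), and the gripper is holding the gauge upright with its tip inside the target ring, pressed in about half-way at an estimated 2.6 N; the verdict was not shown.

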